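# Rock the angle gauge on its stud to the set mark and hold it

## Robot

A 6-joint arm with a two-finger parallel gripper is mounted at the origin on the work surface. World frame = base frame: x ahead of the robot, y to its left, z up, the work surface at z = 0. Lengths are in m, angles in rad, forces in N, time in s.
With the tool pointing down it reaches from about 0.375 to 0.925 m from the base axis. Payload 5.7 kg.
Tool frame: the origin (TCP) lies between the finger pads, 19 mm behind the fingertips; this is the grasp point; z points along the fingers, y is the line along which they close (so a half turn about z gives the same grasp; the last joint's range is limited). The gripper opens to 85 mm and grips with 20 to 120 N. Pads are 22 mm wide; open, the fingers measure 114 mm over their backs; the gripper's body (76 mm by 85 mm) begins 54 mm behind the grasp point. The pads swing forward as they close: fully open they stand 13 mm farther back than shut.
Start: joints at [1.163, 0.359, 1.51, -0, 1.272, -0.115], TCP at [0.173, 0.574, 0.25] pointing down, gripper open.
Joint ranges: [-2.97, 2.97], [-1.01, 2.36], [0.21, 2.38], [-0.96, 4.11], [0.2, 2.71], [-2.98, 2.98]. Speed limits (rad/s): [2.39, 2.39, 3.14, 3.14, 3.14, 3.14].

## Interface

Orientations are given as a rotation vector (axis times angle).
In Python, from bench import get_state, grab_frame, camera_info, finish_job gives the robot as it stands.
- The arm moves only by the tool apply_moves, never from a script. Its argument "plan" is a list that holds one entry, the list of rows, each a list of 6 numbers: the shift along the tool's x, y, z as a fraction of full scale, then the turn, a rotation vector about the tool's x, y, z as a fraction of full scale. In form: [[[x, y, z, ax, ay, az], ...]]. A call has 1 to 5 rows; each row shifts and turns the commanded pose from where the row before left it, along the tool's axes as they then stand; what a row does not reach is not made up. Full scale, the value 1, is 20 mm for a shift and 0.08 rad for a turn. A row lasts 1/12 s, in which the tool goes at most 41.7 mm and 7.16 degrees, less where a joint would pass 70% of its speed; a pose out of reach is approached as far as the arm can. A call with a number of a shift or a turn outside -1 to 1 is refused whole. A call with a gripper value outside its range is refused whole. "fingers" is the finger opening in mm, from 0 to 85.4, set as the call begins (left out, the last holds). The fingers move at their own pace and stop on an object; the grip force is fixed at half the most. Time passes only in rows, so rows that do not move let the fingers close. It gives the time, the measured TCP pose, the force, the opening and the grip force at its end, in the units of the state.
- get_state(): the state, without advancing time (a new reading comes with each control period).
- grab_frame(name): name is "side" or "top"; returns the picture (480x640x3 uint8, red, green, blue); there is no depth.
- camera_info(name): a dict with "K" (3x3 intrinsics, pixels), "k1" (the pictures are not rectified: a ray, as slopes to the right and down, at radius r is drawn at 1 + k1 r^2 times it, then the intrinsics apply), "R" (3x3) and "t" (3): a world point X has camera coordinates R X + t. Camera axes: x right, y down, z forward; pixel columns grow to the right and rows downward; lengths in m; the calibration is good to about 2 mm. A picture is of the moment at which its call begins. camera_info takes no time and is no camera call.
- finish_job(): hands the job in; it is judged then, once.
The state is a dict: "t": time; "qpos": joint angles; "qd": joint speeds; "joint_efforts": joint torques, N m; "ee_pos": TCP position; "eef_rot": TCP orientation; "force": force on the tool from outside, world axes, zero at the start; "wrist_torque": the same for the moment, N m; "grip_width": opening from 0.0 (shut) to 1.0 (fully open); "grasp_force": force on a finger pad.
Only numpy, scipy, OpenCV 4.12 (cv2) and the standard library are available. Lean on these libraries where they do the work, as an engineer would, in place of code of your own. Each camera call takes 0.05 s, during which the arm holds its last target. There are 200 camera calls.

## Task

Bring the tilt switch clipped to the angle gauge to its test angle: take the gauge by the black handle on top and, keeping it seated on the steel stud of the stepped wooden block (do not lift it off), rock it sideways until its hanging pointer comes to rest on the set mark at the lower rim of the dial. Finish while still gripping the gauge, steady, with the gauge still bearing on the stud and the pointer on the mark; do not let go. Leave the other parts on the shelf undisturbed.

Things in the scene. Friction and masses are not known exactly. Their poses are not given: they have to be found in the camera images.
- gauge: Loose angle gauge, 0.35 to 0.6 kg. Origin: middle of the notch under its foot, on the stud's axis while seated. Own z goes up through dial and handle, y along the foot, x out of the dial's face (faces away from the robot and somewhat to its right). It turns about its own x through the origin. At the start it leans 0.26 rad, top towards own +y, with the foot's +y end resting on the block.
- foot (a point): Middle of the gauge's aluminium foot, 12 mm above the gauge's origin. The foot is 120 mm long (y), 40 mm deep (x), 14 mm high, with a 12 mm wide notch below that straddles the stud. A small black tilt switch sits on its +y end. The gauge is top-heavy: let go, it falls to one side. Rocked towards own -y it can go 0.40 rad beyond upright before the other foot end touches the block.
- dial (a point): Centre of the round dial, 108 mm above the gauge's origin, on the front (own +x) of its case. The case is 140 mm across and 26 mm thick (x).
- handle (a point): Point inside the gauge's plain black handle block, 206 mm above the gauge's origin on its z axis: a good place for the TCP. The handle is 26 mm (gauge y) by 36 mm (x); grip it across y, fingers along the gauge's -z. Its top is 22 mm above this point, the top of the case 28 mm below.
- pointer (a joint): Black hanging pointer behind the dial's window: angle (rad) from the gauge's own downward axis, positive when the tip is towards the gauge's +y. A pendulum that settles plumb in 1 to 2 s; settled it reads minus the gauge's turn about own x from upright (+0.26 at the start). It cannot be touched.
- pointer_tip (a point): Tip of the pointer, 56 mm from the dial's centre.
- mark (a joint): Set mark: dark steel tab on the dial's lower rim, 9 mm wide with a narrower inner end, in front of the window and sticking 9 mm out beyond the case. Angle (rad) measured like the pointer's, -0.28 to +0.14, different each time; it stays put in the gauge. The pointer is on the mark when both joints read the same.
- mark_point (a point): Where the pointer's tip should be: 56 mm from the dial's centre, in line with the mark.
- block: Fixed stepped wooden block, 176 mm (own y) by 60 mm (own x), origin at the centre of its underside on the shelf. Its top is 40 mm high on the +y half and 31 mm on the -y half. The gauge stands on it with about the same yaw.
- stud: Fixed steel round stud lying along the block's x on its middle, 16 mm thick, 84 mm long; origin at its centre, axis 50 mm above the shelf. The gauge's notch sits on it.
- stand: Bystander: wooden stand with six grooves, 90 x 146 x 34 mm, fixed; origin at the centre of its underside.
- board: Bystander: green circuit board 100 x 4 x 70 mm standing on edge in a groove of the stand; origin at the middle of its lower edge.
- fuse_holder: Bystander: red plastic fuse holder, 22 x 48 x 23 mm, between the block and the robot; origin under its centre.
- toggle: Bystander: chrome toggle switch, 26 x 36 x 50 mm; origin under its centre.
- resistor: Bystander: beige ceramic resistor block, 22 x 60 x 20 mm, on the far side of the block; origin under its centre.
- cup: Bystander: black rubber grommet cup, 48 mm across, 35 mm high, beside the block's -y end; origin under its centre.
Not all that is in view belongs to the job. What is shaped like the block but blue or red is not meant.

How it is judged:
By the outcome, as a careful person would: the job done as asked, in the order asked, and still so for the second after the job is handed in, while the arm keeps its last pose, push and grip.
It also fails if it takes over 42 s, if anything falls off the work surface, if the arm or the gripper's body presses on something with over 40 N, if the wrist force passes 120 N, or if a joint passes its speed limit or range.

## Working session

There is one attempt and no reset: what is moved stays moved. The work goes in short steps, Python scripts to look and compute and a tool call to move; the robot and the scene stay as the last step left them, time stands still between calls to the robot, and variables do not carry over. Pictures are saved under pics/ and viewed, at most 10 in all, crops included, and the job is handed in when it is done.

Besides the shell and the picture viewer there is one more tool, called after "Emit:" as name(argument=value, ...) on one line, values as JSON. apply_moves: Moves the arm, as the interface text tells. Its arguments: {"type":"object","properties":{"plan":{"type":"array"},"fingers":{"type":"number"}},"required":["plan"]}

```bash
mkdir -p pics; ls; python3 - <<'E'
from bench import *
import cv2,numpy as np
s=get_state();print(s)
for n in("side","top"):
    c=camera_info(n);print(n,{k:np.round(v,4).tolist() for k,v in c.items()})
    cv2.imwrite(f"pics/{n}0.png",grab_frame(n)[:,:,::-1])
E
```

```text
pics
{'t': 0.0, 'qpos': array([ 1.16287325e+00,  3.59503800e-01,  1.51146938e+00, -1.68585551e-05,
        1.27247717e+00, -1.15091653e-01]), 'qd': array([ 0.00204184, -0.00033588, -0.00070329, -0.00182386, -0.00079421,
       -0.00091558]), 'joint_efforts': array([ 6.26033761e-05, -5.27634501e+01, -2.78621435e+01, -3.28989290e-04,
        1.32809806e-02, -1.00930006e-06]), 'ee_pos': array([0.17294348, 0.57384696, 0.2491402 ]), 'eef_rot': array([-4.58261109e-01, -3.10751886e+00,  2.82497885e-03]), 'force': array([-0.30105927, -0.40693874,  0.61382938]), 'wrist_torque': array([-0.00928589,  0.04847147, -0.01815572]), 'grasp_force': 0.0, 'grip_width': 0.9980629304960474}
side {'K': [[476.2289, 0.0, 307.1738], [0.0, 476.2289, 242.3445], [0.0, 0.0, 1.0]], 'k1': 0.0111, 'R': [[-0.977, -0.2125, 0.0162], [-0.127, 0.5195, -0.845], [0.1711, -0.8276, -0.5346]], 't': [0.5443, 0.2285, 1.0109]}
top {'K': [[583.9775, 0.0, 325.4112], [0.0, 583.9775, 238.9659], [0.0, 0.0, 1.0]], 'k1': -0.1815, 'R': [[-0.0097, -0.9999, 0.0094], [-0.9958, 0.0088, -0.0916], [0.0915, -0.0102, -0.9958]], 't': [-0.0093, 0.587, 1.514]}
```

View pics/side0.png

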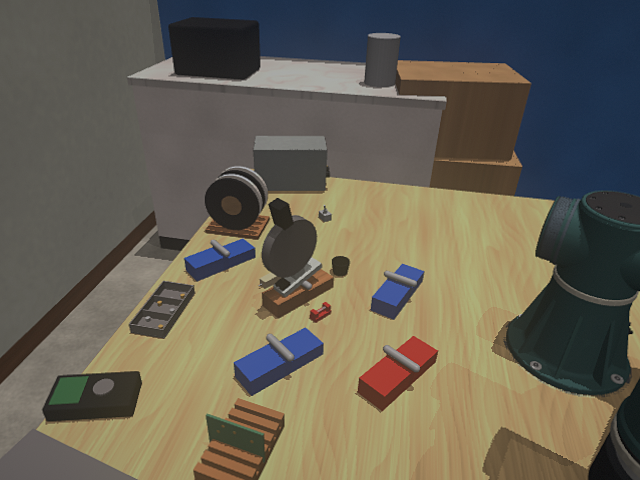

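View pics/top0.png

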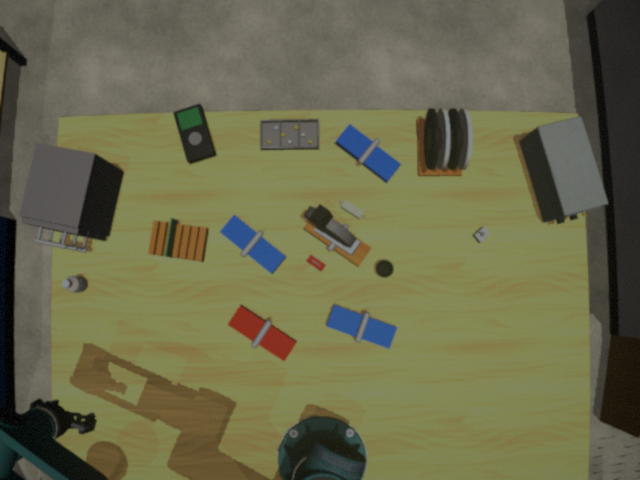

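```bash
python3 - <<'E'
import cv2,numpy as np
a=cv2.imread("pics/side0.png")[190:320,245:365];b=cv2.imread("pics/top0.png")[190:280,285:405]
a=cv2.resize(a,(560,600),interpolation=cv2.INTER_CUBIC) if 0 else cv2.resize(a,None,fx=4.6,fy=4.6,interpolation=cv2.INTER_CUBIC)
cv2.imwrite("pics/sc.png",np.clip(a*1.6,0,255));cv2.imwrite("pics/tc.png",np.clip(cv2.resize(b,None,fx=6.5,fy=6.5,interpolation=cv2.INTER_CUBIC)*1.7,0,255))
E
```

```text
[ WARN:0@0.069] global loadsave.cpp:1063 imwrite_ Unsupported depth image for selected encoder is fallbacked to CV_8U.
```

View pics/sc.png

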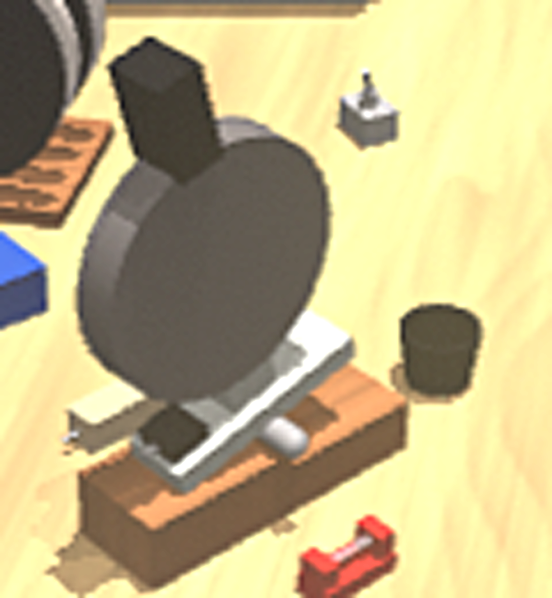

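View pics/tc.png

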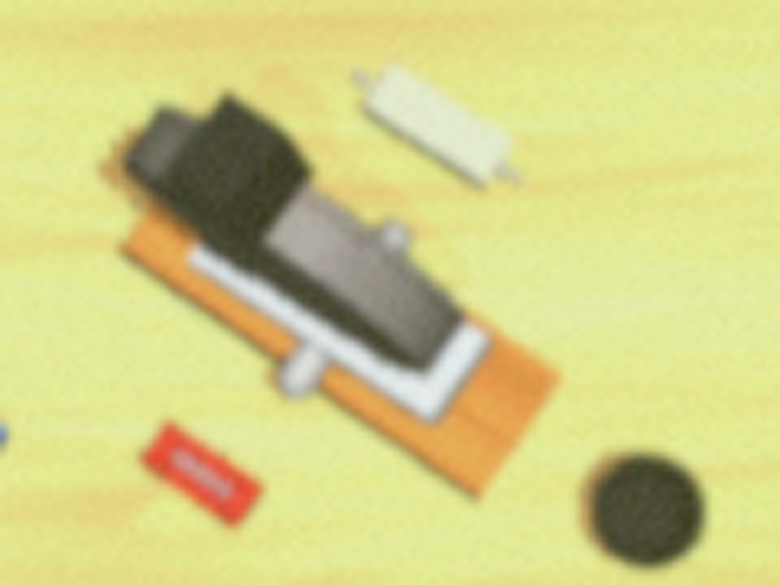

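```bash
cat > h.py <<'E'
from bench import *
import numpy as np,cv2
from scipy.spatial.transform import Rotation as Ro
CI={n:{k:np.array(v) for k,v in camera_info(n).items()} for n in("side","top")}
def dist(c):return np.array([c["k1"],0,0,0,0.])
def proj(n,X):
    c=CI[n];p=(np.atleast_2d(X)@c["R"].T+c["t"]);s=p[:,:2]/p[:,2:];r2=(s**2).sum(1,keepdims=True)
    return s*(1+c["k1"]*r2)@c["K"][:2,:2].T+c["K"][:2,2]
def ray(n,uv):
    c=CI[n];s=cv2.undistortPoints(np.array(uv,float).reshape(-1,1,2),c["K"],dist(c))[:,0]
    d=np.c_[s,np.ones(len(s))]@c["R"];return -c["R"].T@c["t"],d/np.linalg.norm(d,axis=1)[:,None]
def onz(n,uv,z):
    o,d=ray(n,uv);return o+d*((z-o[2])/d[:,2])[:,None]
def tri(a,b):
    A=[];B=[]
    for n,uv in(("side",a),("top",b)):
        o,d=ray(n,uv);P=np.eye(3)-np.outer(d[0],d[0]);A.append(P);B.append(P@o)
    return np.linalg.lstsq(np.vstack(A),np.hstack(B),rcond=None)[0]
def S(u,v):return (u+.5)/4.6-.5+245,(v+.5)/4.6-.5+190
def T(u,v):return (u+.5)/6.5-.5+285,(v+.5)/6.5-.5+190
def G(o,yaw,turn):  # gauge pose -> function
    R=Ro.from_euler("z",yaw)*Ro.from_euler("x",turn);return lambda p:R.apply(np.atleast_2d(p)/1e3)+o
E
python3 - <<'E'
from h import *
np.set_printoptions(precision=4,suppress=True)
print("stud ends top@.05",s:=onz("top",[T(397,232),T(291,384)],.05), s.mean(0))
print("near stud tri",tri(S(297,440),T(296,376)))
b=onz("top",[T(560,378),T(478,498)],.031);c=onz("top",[T(122,248)],.04);print("block",b,c,onz("side",[S(407,403)],.031),onz("side",[S(78,480),S(150,527)],.04))
v=c[0]-b[1];print("yaw edge",np.arctan2(v[1],v[0])-np.pi/2,np.linalg.norm(v[:2]))
print("handle tri +y far top corner",tri(S(110,65),T(228,92)), tri(S(150,38),T(228,92)))
yaw=np.arctan2(v[1],v[0])-np.pi/2
o=(s.mean(0));
g=G(o,yaw,-.26)
P=[[sx*18,sy*13,z] for z in(178,228) for sx in(-1,1) for sy in(-1,1)]+[[-20,-60,19],[-20,60,19],[20,-60,19]]
for n,f,off in(("side",4.6,(245,190)),("top",6.5,(285,190))):
    print(n);print(np.c_[np.array(P),(proj(n,g(P))-off+.5)*f-.5].round(0))
# visibility of the tab
cs=-CI["side"]["R"].T@CI["side"]["t"]
for m in(-.28,-.2,-.1,0,.1):
  for t in(0,.2,.4):
    R=Ro.from_euler("z",yaw)*Ro.from_euler("x",t)
    C=R.inv().apply(cs-o)*1e3
    out=[]
    for r in(72,75,79):
        for x in(13,16):
            p=np.array([x,r*np.sin(m),108-r*np.cos(m)]);q=p+(C-p)*(-13-x)/(C[0]-x);q2=p+(C-p)*(13.-x)/(C[0]-x)
            out.append(np.hypot(q[1],q[2]-108)-70)
    print(m,t,np.round(out,1))
E
```

```text
stud ends top@.05 [[ 0.6202 -0.0676  0.05  ]
 [ 0.5595 -0.0245  0.05  ]] [ 0.5898 -0.0461  0.05  ]
near stud tri [ 0.5608 -0.0267  0.0526]
block [[ 0.5623 -0.1338  0.031 ]
 [ 0.514  -0.0999  0.031 ]] [[0.6158 0.0429 0.04  ]] [[ 0.5144 -0.0996  0.031 ]] [[0.6616 0.0144 0.04  ]
 [0.6171 0.0411 0.04  ]]
yaw edge -0.6192367615657688 0.1753263063113765
handle tri +y far top corner [ 0.6435 -0.0003  0.2675] [ 0.6333 -0.0018  0.2829]
side
[[-18. -13. 178. 220. 151.]
 [-18.  13. 178. 178. 182.]
 [ 18. -13. 178. 169. 122.]
 [ 18.  13. 178. 128. 152.]
 [-18. -13. 228. 198.  65.]
 [-18.  13. 228. 154.  96.]
 [ 18. -13. 228. 146.  37.]
 [ 18.  13. 228. 103.  67.]
 [-20. -60.  19. 350. 337.]
 [-20.  60.  19. 177. 477.]
 [ 20. -60.  19. 297. 304.]]
top
[[-18. -13. 178. 253. 249.]
 [-18.  13. 178. 195. 211.]
 [ 18. -13. 178. 311. 166.]
 [ 18.  13. 178. 253. 129.]
 [-18. -13. 228. 223. 212.]
 [-18.  13. 228. 163. 172.]
 [ 18. -13. 228. 283. 126.]
 [ 18.  13. 228. 223.  88.]
 [-20. -60.  19. 429. 419.]
 [-20.  60.  19. 187. 258.]
 [ 20. -60.  19. 487. 335.]]
-0.28 0 [-24.7 -27.1 -22.  -24.4 -18.3 -20.9]
-0.28 0.2 [-19.2 -20.6 -16.6 -18.1 -13.  -14.7]
-0.28 0.4 [-12.8 -13.4 -10.2 -10.9  -6.8  -7.6]
-0.2 0 [-22.7 -24.7 -20.  -22.1 -16.4 -18.6]
-0.2 0.2 [-16.8 -17.9 -14.2 -15.4 -10.7 -12. ]
-0.2 0.4 [-10.2 -10.5  -7.7  -8.1  -4.2  -4.7]
-0.1 0 [-19.9 -21.6 -17.3 -19.  -13.7 -15.6]
-0.1 0.2 [-13.7 -14.4 -11.1 -11.9  -7.6  -8.6]
-0.1 0.4 [-7.  -6.9 -4.4 -4.4 -0.9 -1.1]
0 0 [-17.1 -18.3 -14.4 -15.8 -10.9 -12.3]
0 0.2 [-10.5 -10.9  -7.9  -8.4  -4.5  -5.1]
0 0.4 [-3.7 -3.3 -1.2 -0.9  2.3  2.5]
0.1 0 [-14.  -14.9 -11.4 -12.4  -7.9  -9. ]
0.1 0.2 [-7.3 -7.4 -4.8 -4.9 -1.3 -1.5]
0.1 0.4 [-0.5  0.2  2.   2.7  5.5  6. ]
```

```bash
cat >> h.py <<'E'
from scipy.linalg import logm,expm
O=np.array([.5898,-.0461,.05]);YAW=-.619
def target(turn,h,flip=0,dx=0,o=O,yaw=YAW):
    """tool pose at gauge height h (mm), tool z = -gauge z, y along gauge y"""
    R=Ro.from_euler("z",yaw)*Ro.from_euler("x",turn);M=np.eye(4)
    s=-1 if flip else 1
    M[:3,:3]=R.as_matrix()@np.diag([-s,s,-1.]);M[:3,3]=o+R.apply([dx,0,h/1e3]);return M
def cur():
    s=get_state();M=np.eye(4);M[:3,:3]=Ro.from_rotvec(s["eef_rot"]).as_matrix();M[:3,3]=s["ee_pos"];return M
def rows(A,B,n=None):
    L=np.real(logm(np.linalg.inv(A)@B));
    w=np.array([L[2,1],L[0,2],L[1,0]])
    if n is None:n=int(np.ceil(max(np.linalg.norm(w)/.08,np.linalg.norm(L[:3,3])/.02)))
    D=expm(L/n);r=Ro.from_matrix(D[:3,:3]).as_rotvec()
    path=[(A@np.linalg.matrix_power(D,k))[:3,3] for k in range(0,n+1,5)]
    return n,np.r_[D[:3,3]/.02,r/.08].round(3),np.round(path,3)
E
python3 - <<'E'
from h import *
A=cur();print(A.round(3))
for f in(0,1):
    n,r,p=rows(A,target(-.26,290,f));print(f,n,r.tolist());print(p.tolist(),target(-.26,290,f)[:3,3])
E
```

```text
[[-0.957  0.289 -0.001  0.173]
 [ 0.289  0.957 -0.002  0.574]
 [ 0.    -0.002 -1.     0.249]
 [ 0.     0.     0.     1.   ]]
0 37 [-0.892, -0.423, -0.063, 0.086, 0.014, 0.11]
[[0.173, 0.574, 0.249], [0.245, 0.507, 0.256], [0.314, 0.436, 0.264], [0.38, 0.363, 0.273], [0.443, 0.288, 0.283], [0.503, 0.21, 0.295], [0.56, 0.13, 0.309], [0.613, 0.048, 0.324]] [0.63305742 0.01462066 0.33025309]
1 52 [0.397, -0.902, -0.165, -0.014, 0.087, -0.672]
[[0.173, 0.574, 0.249], [0.118, 0.493, 0.266], [0.087, 0.4, 0.283], [0.082, 0.301, 0.299], [0.104, 0.205, 0.313], [0.151, 0.118, 0.325], [0.22, 0.047, 0.333], [0.306, -0.004, 0.338], [0.402, -0.03, 0.34], [0.501, -0.03, 0.338], [0.597, -0.003, 0.333]] [0.63305742 0.01462066 0.33025309]
```

Emit:
apply_moves(plan=[[[-0.892, -0.423, -0.063, 0.086, 0.014, 0.11], [-0.892, -0.423, -0.063, 0.086, 0.014, 0.11], [-0.892, -0.423, -0.063, 0.086, 0.014, 0.11], [-0.892, -0.423, -0.063, 0.086, 0.014, 0.11], [-0.892, -0.423, -0.063, 0.086, 0.014, 0.11]]], fingers=85)

```text
t: 0.52
ee_pos: [0.2456, 0.5061, 0.2563]
eef_rot: [-0.525, -3.086, 0.054]
force: [-0.0, 0.2, 0.5]
grip_width: 0.997
grasp_force: 0.0
```

Emit:
apply_moves(plan=[[[-0.892, -0.423, -0.063, 0.086, 0.014, 0.11], [-0.892, -0.423, -0.063, 0.086, 0.014, 0.11], [-0.892, -0.423, -0.063, 0.086, 0.014, 0.11], [-0.892, -0.423, -0.063, 0.086, 0.014, 0.11], [-0.892, -0.423, -0.063, 0.086, 0.014, 0.11]]])

```text
t: 0.93
ee_pos: [0.3147, 0.4357, 0.2641]
eef_rot: [-0.591, -3.062, 0.105]
force: [1.0, 0.9, -0.3]
grip_width: 0.999
grasp_force: 0.0
```

Emit:
apply_moves(plan=[[[-0.892, -0.423, -0.063, 0.086, 0.014, 0.11], [-0.892, -0.423, -0.063, 0.086, 0.014, 0.11], [-0.892, -0.423, -0.063, 0.086, 0.014, 0.11], [-0.892, -0.423, -0.063, 0.086, 0.014, 0.11], [-0.892, -0.423, -0.063, 0.086, 0.014, 0.11]]])

```text
t: 1.35
ee_pos: [0.3808, 0.3627, 0.2731]
eef_rot: [-0.656, -3.035, 0.156]
force: [-0.0, -0.7, 0.4]
grip_width: 0.997
grasp_force: 0.0
```

Emit:
apply_moves(plan=[[[-0.892, -0.423, -0.063, 0.086, 0.014, 0.11], [-0.892, -0.423, -0.063, 0.086, 0.014, 0.11], [-0.892, -0.423, -0.063, 0.086, 0.014, 0.11], [-0.892, -0.423, -0.063, 0.086, 0.014, 0.11], [-0.892, -0.423, -0.063, 0.086, 0.014, 0.11]]])

```text
t: 1.77
ee_pos: [0.4437, 0.2872, 0.2835]
eef_rot: [-0.719, -3.007, 0.207]
force: [-0.6, -0.1, -0.3]
grip_width: 0.991
grasp_force: 0.0
```

Emit:
apply_moves(plan=[[[-0.892, -0.423, -0.063, 0.086, 0.014, 0.11], [-0.892, -0.423, -0.063, 0.086, 0.014, 0.11], [-0.892, -0.423, -0.063, 0.086, 0.014, 0.11], [-0.892, -0.423, -0.063, 0.086, 0.014, 0.11], [-0.892, -0.423, -0.063, 0.086, 0.014, 0.11]]])

```text
t: 2.18
ee_pos: [0.5035, 0.2093, 0.2952]
eef_rot: [-0.782, -2.976, 0.257]
force: [0.4, -0.2, -0.1]
grip_width: 0.996
grasp_force: 0.0
```

Emit:
apply_moves(plan=[[[-0.892, -0.423, -0.063, 0.086, 0.014, 0.11], [-0.892, -0.423, -0.063, 0.086, 0.014, 0.11], [-0.892, -0.423, -0.063, 0.086, 0.014, 0.11], [-0.892, -0.423, -0.063, 0.086, 0.014, 0.11], [-0.892, -0.423, -0.063, 0.086, 0.014, 0.11]]])

```text
t: 2.6
ee_pos: [0.5599, 0.1292, 0.3086]
eef_rot: [-0.844, -2.944, 0.307]
force: [0.0, -1.0, 0.2]
grip_width: 0.995
grasp_force: 0.0
```

Tracking is precise. Seven more rows, then a refined handle check.

Emit:
apply_moves(plan=[[[-0.892, -0.423, -0.063, 0.086, 0.014, 0.11], [-0.892, -0.423, -0.063, 0.086, 0.014, 0.11], [-0.892, -0.423, -0.063, 0.086, 0.014, 0.11], [-0.892, -0.423, -0.063, 0.086, 0.014, 0.11], [-0.892, -0.423, -0.063, 0.086, 0.014, 0.11]]])

```text
t: 3.02
ee_pos: [0.6135, 0.0468, 0.324]
eef_rot: [-0.905, -2.909, 0.356]
force: [-0.1, 0.3, -0.5]
grip_width: 0.996
grasp_force: 0.0
```

Emit:
apply_moves(plan=[[[-0.892, -0.423, -0.063, 0.086, 0.014, 0.11], [-0.892, -0.423, -0.063, 0.086, 0.014, 0.11], [0, 0, 0, 0, 0, 0], [0, 0, 0, 0, 0, 0]]])

```text
t: 3.35
ee_pos: [0.6337, 0.0137, 0.3303]
eef_rot: [-0.93, -2.895, 0.374]
force: [0.5, -0.0, 0.4]
grip_width: 0.995
grasp_force: 0.0
```

```bash
python3 - <<'E'
from h import *
A=cur();print(get_state()["qpos"].round(2),rows(A,target(-.26,290))[:2],rows(A,target(-.26,208))[:2])
cv2.imwrite("pics/s1.png",np.clip(cv2.resize(grab_frame("side")[160:320,225:385,::-1],None,fx=3.7,fy=3.7,interpolation=cv2.INTER_CUBIC)*1.5,0,255).astype("uint8"))
E
```

```text
[ 0.03  0.45  1.2  -0.2   1.65 -0.92] (1, array([ 0.052,  0.021, -0.004,  0.039, -0.006, -0.035])) (5, array([ 0.01 ,  0.003,  0.819,  0.008, -0.001, -0.007]))
```

View pics/s1.png

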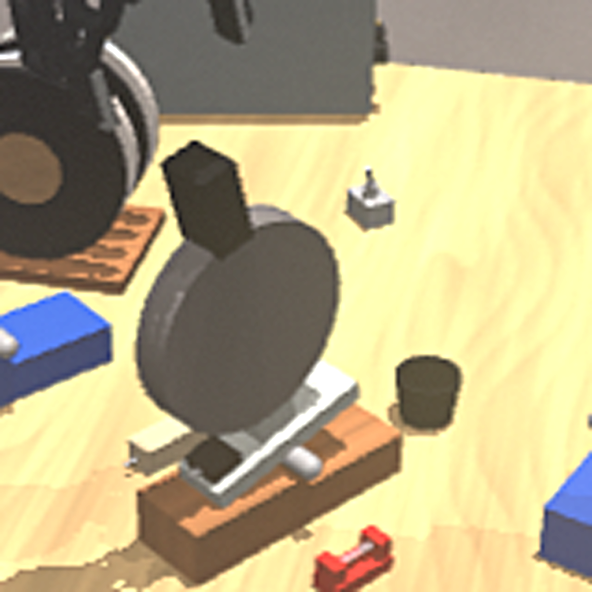

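Emit:
apply_moves(plan=[[[0.01, 0.005, 0.82, 0.008, 0, -0.007], [0.01, 0.005, 0.82, 0.008, 0, -0.007], [0.01, 0.005, 0.82, 0.008, 0, -0.007], [0.01, 0.005, 0.82, 0.008, 0, -0.007], [0.01, 0.005, 0.82, 0.008, 0, -0.007]]])

```text
t: 3.82
ee_pos: [0.6196, -0.0004, 0.2504]
eef_rot: [-0.921, -2.896, 0.378]
force: [-0.1, 0.1, 0.4]
grip_width: 0.996
grasp_force: 0.0
```

```bash
python3 - <<'E'
from h import *
A=cur();print(rows(A,target(-.26,207))[:2])
a=cv2.resize(grab_frame("side")[170:300,245:365,::-1],None,fx=4.6,fy=4.6,interpolation=cv2.INTER_CUBIC)
b=cv2.resize(grab_frame("top")[190:280,300:360,::-1],(400,598),interpolation=cv2.INTER_CUBIC)
cv2.imwrite("pics/g1.png",np.clip(np.hstack([a,b])[:,:800] if 0 else np.hstack([cv2.resize(a,(398,431)),cv2.resize(b,(400,598))[:431]])*1.6,0,255).astype("uint8"))
E
```

```text
(1, array([-0.109, -0.058,  0.034,  0.   , -0.002,  0.037]))
```

View pics/g1.png

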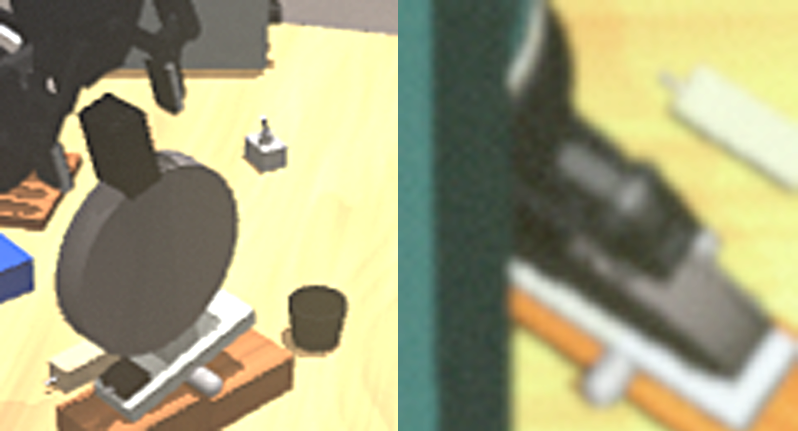

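Emit:
apply_moves(plan=[[[-0.08, -0.04, 0, 0, 0, 0], [0, 0, 0, 0, 0, 0], [0, 0, 0, 0, 0, 0], [0, 0, 0, 0, 0, 0], [0, 0, 0, 0, 0, 0]]], fingers=0)

```text
t: 4.33
ee_pos: [0.6218, -0.0029, 0.2523]
eef_rot: [-0.924, -2.897, 0.379]
force: [-0.9, -0.3, 12.3]
grip_width: 0.299
grasp_force: 56.4
```

Emit:
apply_moves(plan=[[[0, 0, 0, 0, 0, 0], [0, 0, 0, 0, 0, 0], [0, 0, 0, 0, 0, 0]]])

```text
t: 4.58
ee_pos: [0.6218, -0.0031, 0.2524]
eef_rot: [-0.924, -2.897, 0.379]
force: [-0.5, -0.3, 5.8]
grip_width: 0.296
grasp_force: 59.5
```

```bash
cat >> h.py <<'E'
def rock(d,o=O,yaw=YAW,n=None):
    A=cur();R=Ro.from_euler("z",yaw)*Ro.from_rotvec([d,0,0])*Ro.from_euler("z",-yaw)
    M=np.eye(4);M[:3,:3]=R.as_matrix();M[:3,3]=o-R.apply(o);return rows(A,M@A,n)
def turn():
    A=cur();g=Ro.from_euler("z",-YAW)*Ro.from_matrix(A[:3,:3]@np.diag([-1,1,-1.]));return g.as_euler("XYZ")
E
python3 - <<'E'
from h import *
print(turn(),rock(.62,n=15)); print(np.linalg.norm(cur()[:3,3]-O),get_state()["wrist_torque"])
E
```

```text
[-0.25943841 -0.00166916  0.00113383] (15, array([ 0.001, -0.433,  0.009, -0.517, -0.001,  0.001]), array([[ 0.622, -0.003,  0.252],
       [ 0.597, -0.038,  0.259],
       [ 0.572, -0.073,  0.257],
       [ 0.548, -0.107,  0.246]]))
0.20934963994070038 [-0.02507164  0.18224481 -0.03379533]
```

Emit:
apply_moves(plan=[[[0, -0.433, 0.009, -0.517, 0, 0], [0, -0.433, 0.009, -0.517, 0, 0], [0, -0.433, 0.009, -0.517, 0, 0]]])

```text
t: 4.83
ee_pos: [0.6069, -0.0239, 0.2572]
eef_rot: [-0.939, -2.95, 0.199]
force: [-0.0, -1.1, 1.7]
grip_width: 0.299
grasp_force: 59.3
```

Emit:
apply_moves(plan=[[[0, -0.433, 0.05, -0.517, 0, 0], [0, -0.433, 0.03, -0.517, 0, 0], [0, -0.433, 0.009, -0.517, 0, 0], [0, -0.433, 0.009, -0.517, 0, 0]]])

```text
t: 5.17
ee_pos: [0.587, -0.0525, 0.2589]
eef_rot: [0.95, 2.981, 0.047]
force: [-1.7, 0.2, 6.4]
grip_width: 0.298
grasp_force: 60.0
```

Emit:
apply_moves(plan=[[[0, -0.433, 0.02, -0.517, 0, 0], [0, -0.433, 0.01, -0.517, 0, 0], [0, -0.433, 0.009, -0.517, 0, 0], [0, -0.433, 0.009, -0.517, 0, 0]]])

```text
t: 5.5
ee_pos: [0.5672, -0.0808, 0.255]
eef_rot: [0.931, 2.92, 0.288]
force: [-1.4, -1.3, 9.1]
grip_width: 0.296
grasp_force: 60.3
```

Emit:
apply_moves(plan=[[[0, -0.433, 0.009, -0.517, 0, 0], [0, -0.433, 0.009, -0.517, 0, 0], [0, -0.433, 0.009, -0.517, 0, 0], [0, -0.433, 0.009, -0.517, 0, 0], [0, 0, 0, 0, 0, 0]]])

```text
t: 5.92
ee_pos: [0.5475, -0.1092, 0.2448]
eef_rot: [0.91, 2.842, 0.521]
force: [-1.4, -1.1, 10.3]
grip_width: 0.295
grasp_force: 60.4
```

```bash
python3 - <<'E'
from h import *
s=get_state();print(turn(),s["force"],s["wrist_torque"],np.linalg.norm(cur()[:3,3]-O))
f=np.mean([grab_frame("side").astype(float) for _ in range(6)],0)[190:310,250:370,::-1]
np.save("f.npy",f)
f=np.clip(f*1.0,0,255);f=255*(f/255)**.5
cv2.imwrite("pics/r1.png",cv2.resize(f.astype("uint8"),None,fx=5,fy=5,interpolation=cv2.INTER_CUBIC))
E
```

```text
[ 0.36371813 -0.00264416 -0.00058847] [-1.37890662 -1.12113383 10.32032241] [ 0.72509637 -0.16449384  0.17202672] 0.20909512910379427
```

View pics/r1.png

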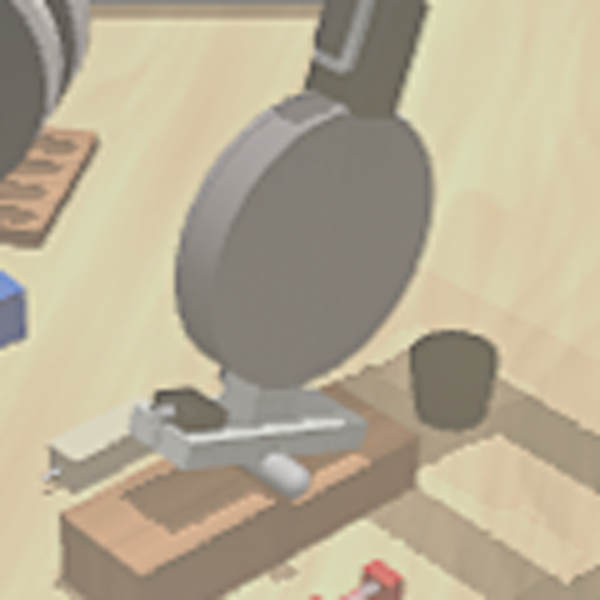

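```bash
python3 - <<'E'
from h import *
o=O;g=G(O,YAW,.3637)
for m in(-.28,-.2,-.1,-.05,0,.05,.1,.14):
    print(m,((proj("side",g([[x,r*np.sin(m),108-r*np.cos(m)] for r in(70,79) for x in(13,16)]))-[250,190]+.5)*5-.5).round(0).tolist())
print(((proj("side",g([[-20,60,19],[-20,-60,19],[20,60,19],[-13,-70,108],[-13,70,108],[-13,0,38],[13,0,38]]))-[250,190]+.5)*5-.5).round(0).tolist())
f=np.load("f.npy")[55:95,25:75];f=255*(np.clip((f-20)/150,0,1))**.6
cv2.imwrite("pics/r2.png",cv2.resize(f.astype("uint8"),None,fx=14,fy=14,interpolation=cv2.INTER_CUBIC))
E
```

```text
-0.28 [[276.0, 357.0], [272.0, 354.0], [275.0, 373.0], [271.0, 370.0]]
-0.2 [[268.0, 360.0], [263.0, 358.0], [265.0, 377.0], [261.0, 374.0]]
-0.1 [[257.0, 363.0], [253.0, 360.0], [253.0, 380.0], [249.0, 377.0]]
-0.05 [[252.0, 364.0], [247.0, 361.0], [247.0, 381.0], [243.0, 378.0]]
0 [[246.0, 365.0], [242.0, 362.0], [241.0, 382.0], [237.0, 379.0]]
0.05 [[241.0, 365.0], [237.0, 362.0], [235.0, 382.0], [231.0, 379.0]]
0.1 [[236.0, 365.0], [232.0, 362.0], [230.0, 382.0], [225.0, 379.0]]
0.14 [[232.0, 364.0], [228.0, 362.0], [225.0, 382.0], [221.0, 379.0]]
[[190.0, 443.0], [368.0, 423.0], [133.0, 403.0], [425.0, 247.0], [217.0, 254.0], [284.0, 389.0], [246.0, 365.0]]
```

View pics/r2.png

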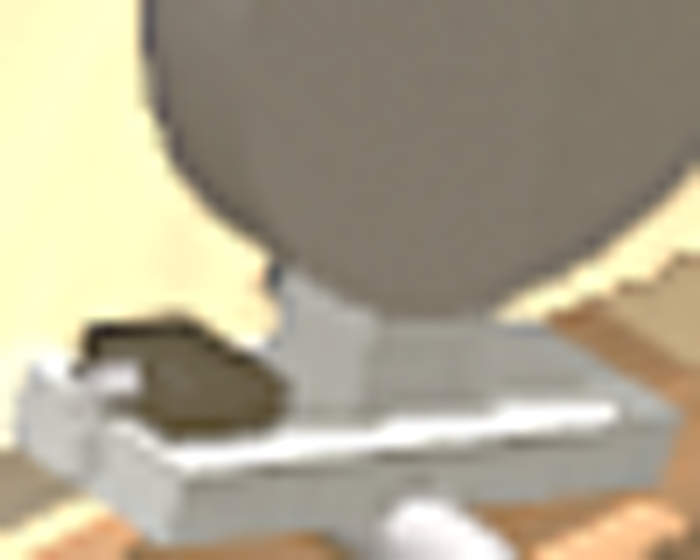

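```bash
python3 - <<'E'
from h import *
np.set_printoptions(linewidth=200)
f=np.load("f.npy")[:,:,2]
print("cols",np.arange(33,54))
for y in range(56,82):print(y,f[y,33:54].round(0).astype(int))
g=G(O,YAW,.3637)
th=np.linspace(0,2*np.pi,720)
p=proj("side",g(np.c_[0*th+13,70*np.sin(th),108-70*np.cos(th)]))-[250,190]
for y in range(50,75,3):
    q=p[np.abs(p[:,1]-y)<.15];print(y,q[:,0].min().round(2) if len(q) else None, end=" | ")
    r=f[y,25:60];b=f[y,25:30].mean();k=np.argmax(r<(b+60)/2);print(25+k-1+(r[k-1]-(b+60)/2)/(r[k-1]-r[k]), r[min(k+4,34)])
E
```

```text
cols [33 34 35 36 37 38 39 40 41 42 43 44 45 46 47 48 49 50 51 52 53]
56 [194 173  56  66  69  70  70  70  71  70  68  68  69  68  68  69  69  69  68  68  68]
57 [193 172  54  65  68  69  70  70  70  70  68  68  68  68  69  68  68  68  68  68  68]
58 [193 172  57  62  66  67  68  69  70  69  68  69  69  68  68  69  68  69  69  69  68]
59 [192 175  80  61  66  67  68  68  69  69  69  68  68  69  69  69  69  69  68  69  69]
60 [192 177  95  60  64  66  67  68  68  69  69  69  69  69  68  68  69  69  69  69  69]
61 [191 177 101  59  64  66  66  66  68  68  69  69  69  69  68  68  69  68  68  68  68]
62 [190 178 114  55  61  64  66  66  66  68  68  69  69  69  69  68  69  69  68  69  69]
63 [188 196 175  60  60  64  65  66  66  68  69  69  69  69  69  69  68  68  69  69  69]
64 [187 192 179 105  56  62  65  65  65  67  69  69  69  69  69  69  69  69  69  69  69]
65 [187 190 181 124  54  60  63  64  64  67  70  69  69  69  69  69  69  69  68  68  69]
66 [187 188 195 176  68  57  61  64  64  66  70  69  69  69  69  68  69  69  69  68  69]
67 [186 187 191 181 122  60  56  62  62  65  69  70
[... 957 characters left out ...]
65 142 194 196 186 137  95 100 101 101 102 103  99  87  88]
79 [ 52  52  52  53  53  51  45  46 100 162 154  91  98 100 101 101 101 100  93  84  86]
80 [ 64  64  56  55  56  54  53  49  44  47  74  99 102 101 101 100 101  98  87  85  86]
81 [120 109  53  58  59  56  56  55  53  50  51  69  96 102 101 100 101  98  88  88  88]
50 34.38 | 34.91157894736842 78.5
53 33.98 | 34.494516129032256 73.83333333333333
56 33.88 | 34.428694404591106 70.0
59 34.07 | 34.54471830985916 67.5
62 34.68 | 34.86272965879265 65.5
65 35.74 | 36.00409638554217 64.33333333333333
68 37.65 | 37.87481481481481 63.833333333333336
71 41.11 | 40.891176470588235 68.16666666666667
74 None | 43.36501416430595 68.16666666666667
```

```bash
cat > m.py <<'E'
from h import *
from scipy.optimize import brentq
def snap(k,n=10):
    t=turn()[0];f=np.mean([grab_frame("side").astype(float) for _ in range(n)],0)[190:310,250:370,0]
    np.savez(f"m{k}.npz",f=f,t=t);return t,f
def show(t,f):
    print("turn",t);
    for y in range(69,80):print(y,f[y,38:50].round(0).astype(int))
    g=G(O,YAW,t);th=np.radians(np.linspace(15,110,4000))
    p=proj("side",g(np.c_[0*th+13,70*np.sin(th),108-70*np.cos(th)]))-[250,190]
    # rim offset: mean (dx,dy) from edge crossings, lsq along normals
    A=[];B=[]
    for y in range(45,73):
        r=f[y,20:60];b=np.median(f[y,22:30]);h=(b+62)/2;k=np.argmax(r<h);
        if k<1:continue
        xe=20+k-1+(r[k-1]-h)/(r[k-1]-r[k]);i=np.argmin(((p-[xe,y])**2).sum(1));tt=p[min(i+1,3999)]-p[i-1];nn=np.array([tt[1],-tt[0]])/np.linalg.norm(tt)
        A.append(nn);B.append(nn@([xe,y]-p[i]))
    d,res=np.linalg.lstsq(np.array(A),np.array(B),rcond=None)[:2];print("offset",d,"rms",np.sqrt(res/len(B)));return d
def mark(t,d,xL,yL,x):
    g=G(O,YAW,t)
    def pt(m,r):return (proj("side",g([[x,r*np.sin(m)+4.5*np.cos(m),108-r*np.cos(m)+4.5*np.sin(m)]]))-[250,190])[0]+d
    def e(m):
        a,b=pt(m,70),pt(m,79);return a[0]+(b-a)[0]*(yL-a[1])/(b-a)[1]-xL
    m=brentq(e,-.4,.4);return round(m,4),pt(m,79).round(2),pt(m,70).round(2)
E
python3 - <<'E'
from m import *
t,f=snap(0);d=show(t,f)
for x in(13,14,15,16,17,18):print(x,mark(t,d,43.30,74,x))
E
```

```text
turn 0.3605488502153548
69 [176  81  54  57  61  64  69  69  68  68  68  68]
70 [182 142  95  58  54  61  68  69  69  69  69  68]
71 [190 197 185 116  65  56  62  68  69  69  69  69]
72 [186 188 194 188 144  96  57  63  68  68  69  68]
73 [186 186 188 192 202 182  75  59  69  68  68  68]
74 [186 186 186 188 193 166  48  75  81  69  67  68]
75 [188 187 186 188 182 137  64  94 103  90  76  67]
76 [188 192 189 188 192 179 113  88 102 104 100  82]
77 [133 193 192 192 192 189 152  95 100 102 103 104]
78 [ 35  85 162 193 197 181 125  95 100 101 101 102]
79 [ 50  43  43 114 182 154  91  98 100 100 101 101]
offset [0.52487932 0.48772521] rms [0.11484359]
13 (0.2087, array([42.38, 76.01]), array([43.96, 72.55]))
14 (0.1922, array([42.45, 75.92]), array([43.99, 72.45]))
15 (0.1758, array([42.52, 75.81]), array([44.01, 72.35]))
16 (0.1595, array([42.59, 75.7 ]), array([44.04, 72.23]))
17 (0.1434, array([42.66, 75.58]), array([44.07, 72.12]))
18 (0.1275, array([42.73, 75.46]), array([44.09, 71.99]))
```

Emit:
apply_moves(plan=[[[0, -0.21, 0.004, -0.25, 0, 0], [0, 0, 0, 0, 0, 0], [0, 0, 0, 0, 0, 0]]])

```text
t: 6.97
ee_pos: [0.5459, -0.1115, 0.2437]
eef_rot: [0.904, 2.833, 0.545]
force: [-4.1, -3.5, 11.9]
grip_width: 0.299
grasp_force: 60.7
```

```bash
python3 - <<'E'
from m import *
t,f=snap(1);d=show(t,f);print(get_state()["force"])
E
```

```text
turn 0.3809066564303266
69 [177 110  68  53  59  63  67  70  69  69  69  69]
70 [193 190 143  66  55  56  62  69  69  69  69  69]
71 [188 193 188 147  95  60  59  64  69  69  69  69]
72 [186 188 192 199 186 121  82  62  67  69  69  69]
73 [186 187 188 190 198 186 113  83  66  68  68  69]
74 [186 187 187 188 193 166  47  73  89  74  68  67]
75 [191 190 188 189 182 139  64  77 107 100  80  69]
76 [189 190 194 190 192 189 147  88 103 104 102  91]
77 [ 69 136 194 193 195 198 175  94 101 102 103 104]
78 [ 44  46  95 163 196 191 147  95 100 102 102 102]
79 [ 53  49  42  60 127 155  91 100 101 101 102 102]
offset [0.46743679 0.51741614] rms [0.15855465]
[-3.4574103  -3.16136384 12.32704985]
```

```bash
python3 - <<'E'
from m import *
from scipy.ndimage import map_coordinates
def rim(t,f,x,R,a0,a1):
    g=G(O,YAW,t);A=[];B=[]
    for a in np.radians(np.arange(a0,a1,2.)):
        P=lambda r:(proj("side",g([[x,r*np.sin(a),108-r*np.cos(a)]]))-[250,190])[0]
        e=1e-3;aa=a+e;tt=(proj("side",g([[x,R*np.sin(aa),108-R*np.cos(aa)]]))-[250,190])[0]-P(R);n=np.array([tt[1],-tt[0]])/np.linalg.norm(tt)
        if n@(P(R)-P(0))<0:n=-n
        s=np.arange(-3,4.01,.1);pr=map_coordinates(f,(P(R)+s[:,None]*n).T[::-1],order=1);h=(np.median(pr[-12:])+66)/2
        k=np.where(pr>h)[0]
        if len(k) and 5<k[0]<65 and pr[-1]>140:A.append(n);B.append(s[k[0]])
    A=np.array(A);B=np.array(B);d=np.linalg.lstsq(A,B,rcond=None)[0];r=B-A@d
    k=abs(r)<.4;d=np.linalg.lstsq(A[k],B[k],rcond=None)[0];return d.round(3),len(B),k.sum(),np.std((B-A@d)[k]).round(3)
for k in(0,1):
    z=np.load(f"m{k}.npz");t=float(z["t"]);f=z["f"]
    print(t,"front",rim(t,f,13,70,25,130),"back",rim(t,f,-13,70,-150,-5),"back low",rim(t,f,-13,70,-100,-20))
    for dd in([.5,.5],):
      for x in(16,17,18):print(x,mark(t,np.array(dd),43.3,74,x))
E
```

```text
0.3605488502153548 front (array([0.473, 0.517]), 53, np.int64(53), np.float64(0.139)) back (array([-0.177,  0.063]), 55, np.int64(55), np.float64(0.074)) back low (array([-0.209,  0.103]), 30, np.int64(30), np.float64(0.074))
16 (0.1586, array([42.58, 75.72]), array([44.03, 72.25]))
17 (0.1425, array([42.65, 75.6 ]), array([44.06, 72.13]))
18 (0.1266, array([42.72, 75.47]), array([44.08, 72.01]))
0.3809066564303266 front (array([0.394, 0.526]), 53, np.int64(53), np.float64(0.141)) back (array([-0.174,  0.05 ]), 55, np.int64(55), np.float64(0.088)) back low (array([-0.226,  0.123]), 30, np.int64(30), np.float64(0.078))
16 (0.1673, array([42.63, 75.53]), array([44.15, 72.07]))
17 (0.1511, array([42.69, 75.42]), array([44.17, 71.96]))
18 (0.1351, array([42.76, 75.31]), array([44.19, 71.85]))
```

```bash
python3 - <<'E'
from h import *
t=np.mean([turn()[0] for _ in range(1)]);print(t,rock(-.132-t,n=12))
E
```

```text
0.38045536119355167 (12, array([-0.001,  0.446,  0.007,  0.534,  0.001, -0.001]), array([[ 0.546, -0.111,  0.244],
       [ 0.571, -0.077,  0.256],
       [ 0.597, -0.04 ,  0.259]]))
```

Emit:
apply_moves(plan=[[[0, 0.446, 0.007, 0.534, 0, 0], [0, 0.446, 0.007, 0.534, 0, 0], [0, 0.446, 0.007, 0.534, 0, 0], [0, 0.446, 0.007, 0.534, 0, 0]]])

```text
t: 7.8
ee_pos: [0.5656, -0.0836, 0.2543]
eef_rot: [0.931, 2.916, 0.301]
force: [-2.4, -2.5, 6.4]
grip_width: 0.298
grasp_force: 60.0
```

Emit:
apply_moves(plan=[[[0, 0.446, 0.007, 0.534, 0, 0], [0, 0.446, 0.007, 0.534, 0, 0], [0, 0.446, 0.007, 0.534, 0, 0], [0, 0.446, 0.007, 0.534, 0, 0]]])

```text
t: 8.13
ee_pos: [0.586, -0.0544, 0.2587]
eef_rot: [0.95, 2.979, 0.052]
force: [-1.9, -1.1, 5.4]
grip_width: 0.296
grasp_force: 60.0
```

Emit:
apply_moves(plan=[[[0, 0.446, 0.007, 0.534, 0, 0], [0, 0.446, 0.007, 0.534, 0, 0], [0, 0.446, 0.007, 0.534, 0, 0], [0, 0.446, 0.007, 0.534, 0, 0], [0, 0, 0, 0, 0, 0]]])

```text
t: 8.55
ee_pos: [0.6071, -0.0243, 0.2566]
eef_rot: [-0.937, -2.951, 0.203]
force: [-1.1, -3.5, 10.0]
grip_width: 0.301
grasp_force: 60.4
```

```bash
python3 - <<'E'
from m import *
s=get_state();print(turn(),s["force"],s["wrist_torque"],np.linalg.norm(cur()[:3,3]-O),cur()[:3,3]-target(turn()[0],207)[:3,3])
f=np.mean([grab_frame("side").astype(float) for _ in range(10)],0)
g=G(O,YAW,turn()[0]);print(turn());P=[[-20,-60,19],[-20,60,19],[-20,60,5],[-20,-60,5],[20,-60,19],[13,60,19]]
print(((proj("side",g(P))-[250,190]+.5)*5-.5).round(0).tolist())
f=f[190:310,250:370,::-1];f=255*(f/255)**.5
cv2.imwrite("pics/fin.png",cv2.resize(f.astype("uint8"),None,fx=5,fy=5,interpolation=cv2.INTER_CUBIC))
E
```

```text
[-0.13675873 -0.00277671  0.00383281] [-1.0993288  -3.5089023   9.95402149] [-1.40206286  0.86367688 -0.00197142] 0.20845082911243448 [ 0.00092425 -0.00118427  0.00151746]
[-0.13272922 -0.00244076  0.00144588]
[[361.0, 376.0], [169.0, 504.0], [172.0, 527.0], [363.0, 398.0], [304.0, 340.0], [122.0, 471.0]]
```

View pics/fin.png

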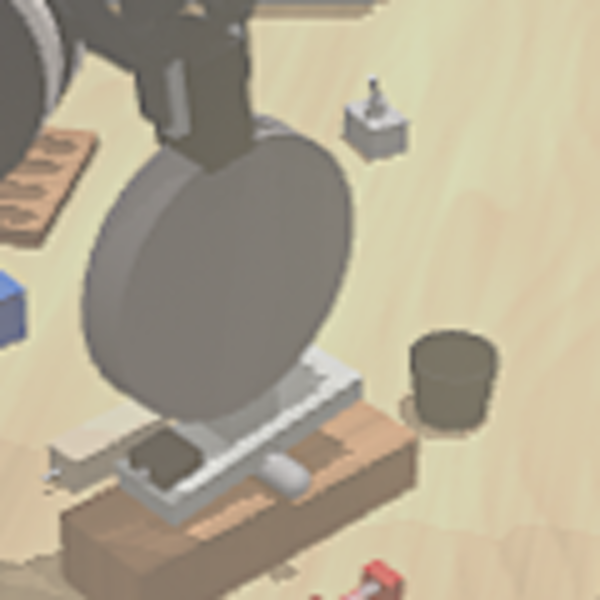

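Emit:
apply_moves(plan=[[[0, -0.03, -0.01, 0, 0, 0], [0, 0, 0, 0, 0, 0], [0, 0, 0, 0, 0, 0], [0, 0, 0, 0, 0, 0], [0, 0, 0, 0, 0, 0]]])

```text
t: 9.47
ee_pos: [0.6062, -0.0257, 0.2569]
eef_rot: [-0.941, -2.951, 0.196]
force: [-0.0, -1.0, 5.7]
grip_width: 0.295
grasp_force: 59.9
```

Emit:
apply_moves(plan=[[[0, 0, 0, 0, 0, 0], [0, 0, 0, 0, 0, 0], [0, 0, 0, 0, 0, 0], [0, 0, 0, 0, 0, 0], [0, 0, 0, 0, 0, 0]]])

```text
t: 9.88
ee_pos: [0.6062, -0.0257, 0.2569]
eef_rot: [-0.941, -2.951, 0.196]
force: [-0.6, -0.9, 6.8]
grip_width: 0.294
grasp_force: 59.9
```

```bash
python3 - <<'E'
from h import *
T=[]
for _ in range(12):
    grab_frame("top");T.append(turn()[0])
s=get_state();print(np.mean(T),np.std(T),s["force"],s["wrist_torque"],s["t"])
E
```

```text
-0.13216205982182974 2.2770686486454024e-05 [-0.41646076 -0.05199426  5.52639781] [-0.5201339   0.14891663  0.02919786] 10.4833
```

Steady at −0.132 rad, pressing lightly (about 5.5 N) on the stud, with the pointer settled.

```bash
python3 -c "from bench import *;print(finish_job())"
```

```text
the job is handed in; nothing more can be done
None
```

I handed the job in with the gauge still gripped and pressed on the stud, steady at a −0.132 rad turn. The pointer reading +0.132 on the mark is inferred, because the dial faced away from both cameras. The mark's angle (about 0.13, good to roughly ±0.02 rad) came from a few pixels of its tab seen from behind.

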